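Swap the carriers of a sample loading deck

ROBOT

A 6-joint arm with a two-finger parallel gripper is mounted at the origin on a cart in front of the work surface, level with it; the furniture and walls round the work are solid. World frame = base frame: x ahead of the robot, y to its left, z up, the work surface at z = 0. Lengths are in m, angles in rad, forces in N, time in s.
With the tool pointing down it reaches from about 0.3 to 1 m from the base axis. Payload 5.1 kg.
Tool frame: the origin (TCP) lies on the front face of the gripper's body, between the roots of the fingers; the fingertips stand 78 mm ahead of it and the grasp point (between the pads) lies 59 mm ahead of it; z points along the fingers, y is the line along which they close (so a half turn about z gives the same grasp; the last joint's range is limited). The gripper opens to 95 mm and grips with 3 to 60 N. Pads are 20 mm wide; open, the fingers measure 119 mm over their backs; the gripper's body (75 mm by 180 mm) begins 59 mm behind the grasp point.
Start: joints at [1.109, 0.124, 1.65, -0, 1.367, -0.083], TCP at [0.24, 0.604, 0.292] pointing down, gripper open.
Joint ranges: [-2.61, 2.61], [-1.02, 2.33], [0.03, 2.71], [-1.35, 4.49], [0.32, 2.68], [-2.91, 2.91]. Speed limits (rad/s): [2.57, 2.57, 3.14, 3.14, 3.14, 3.14].

INTERFACE

Orientations are given as a rotation vector (axis times angle).
In Python, from plant import ctrl, capture gives the robot as it stands. The module is installed in compiled form; this text tells all that it offers.
- The arm moves only by the tool drive_tool, never from a script. Its argument "moves" is a list of rows, each a list of 3 entries, a list of its own where there are three numbers: the closure, from -1 (fully open) to 1 (shut), then the shift along the tool's x, y, z in mm, then the turn about the tool's z in rad. A call has 1 to 20 rows; each row shifts and turns the commanded pose from where the row before left it, along the tool's axes as they then stand; what a row does not reach is not made up. A row lasts 1/10 s, in which the tool goes at most 50 mm and 8.59 degrees, less where a joint would pass 70% of its speed; a pose out of reach is approached as far as the arm can. A call with a gripper value outside its range is refused whole. The fingers move at their own pace and stop on an object; the grip force is fixed at half the most. Time passes only in rows, so rows that do not move let the fingers close. It gives the time, the measured TCP pose, the force, the opening and the grip force at its end, in the units of the state.
- ctrl.state(): the state, without advancing time (a new reading comes with each control period).
- capture(name): name is "scene" or "side" or "wrist"; returns a dict with "color" (384x512x3 uint8, red, green, blue), "fx", "fy", "cx", "cy" (pixels), "rvec" (rotation vector, rad) and "tvec" (3), from world to camera coordinates, as OpenCV has them; the wrist camera has in their place "T_tool_cam" (4x4, takes a point from camera to tool coordinates, whose origin is the TCP and whose axes are the flange's). Camera axes: x right, y down, z forward; pixel columns grow to the right and rows downward; lengths in m; the calibration is good to about 2 mm. A picture is of the moment at which its call begins: read the wrist's pose just before it. There is no depth.
- ctrl.job_done(): hands the job in; it is judged then, once.
The state is a dict: "clock": time; "joint_positions": joint angles; "joint_vel": joint speeds; "joint_efforts": joint torques, N m; "tool_pos": TCP position; "tcp_rot": TCP orientation; "wrist_force": force on the tool from outside, world axes, zero at the start; "wrist_torque": the same for the moment, N m; "grip_width": opening from 0.0 (shut) to 1.0 (fully open); "finger_force": force on a finger pad.
Only numpy, scipy, OpenCV 4.12 (cv2) and the standard library are available. Lean on these libraries where they do the work, as an engineer would, in place of code of your own. Each camera call takes 0.05 s, during which the arm holds its last target. There are 200 camera calls.

TASK

On the sample loading deck one carrier stands pulled out and empty, the other is home and carries a small bottle. First push the empty carrier fully home by its lip; then hook a fingertip behind the upright lip of the carrier with the bottle and draw it all the way out to its stop, so that the bottle can be reached. Do not pinch the lips, do not touch, lift or tip the bottle, never have both carriers out at once, and leave the buffer bottle and the disc filter beside the deck where they stand.

Things in the scene. Friction and masses are not known exactly. Their poses are not given: they have to be found in the camera images.
- base_plate: dark steel base plate of the loading deck, 150 (x) x 270 (y) x 12 mm, fixed on the bench; origin at the centre of its underside. Its x axis points away from the robot (turned by up to 0.2 rad), -x is the way the carriers come out. On it lie two identical slideways side by side, 128 mm between their centre lines; which one holds the bottle (left or right) varies
- full_lane: fixed aluminium slideway (about 136 x 100 mm, guides 20 mm high) of the carrier with the bottle; origin on the base plate's top (12 mm over the bench) on the centre line; x axis along the rail away from the robot; the carrier comes out along -x
- empty_lane: the same for the empty carrier
- full_carrier (a joint): how far the carrier with the bottle is drawn out, m: 0 home (as it starts), 0.090 out at its stop. It moves against about 1.5 N of friction and stays where it is left
- empty_carrier (a joint): the same for the empty carrier: 0 home against its back stop, 0.090 fully out; starts 0.045 to 0.085 out
- full_hook (a point): middle of the upper edge of the back face (away from the robot) of the upright lip at the robot end of the bottle's carrier; moves with it; axes as the lane's. Aluminium lip 92 mm wide, 12 mm thick, top 60 mm over the bench, 36 mm higher than the carrier's floor behind it. That floor is free for 59 mm behind the lip (7 mm high side edges, 70 mm apart), then comes the pocket's fence
- empty_front (a point): middle of the upper edge of the front face (towards the robot) of the lip of the empty carrier, which is exactly like the other (lip top 60 mm over the bench, 92 mm wide, 12 mm thick); this face is the one to push; moves with the carrier; axes as the lane's. Pressing front and back of a lip with the fingers at once counts as pinching
- full_pocket (a point): middle of the floor of the square pocket (62 x 62 mm inside, fence 14 mm high) that the bottle stands in, 93 mm behind the back face of the lip; moves with the carrier. The white carrier is 80 mm wide and 139 mm long over all, its floor 24 mm over the bench
- sample_mid (a point): small round glass bottle with a blue screw cap, 56 mm across and 103 mm high, 0.16 kg, standing loose in the pocket of the full carrier; point on its axis 50 mm above its underside; z axis up
- buffer_mid (a point): loose white plastic bottle, 48 mm across and 103 mm high, standing on the bench left of the deck; point on its axis 50 mm up; leave alone
- filter_mid (a point): loose white disc filter, 42 x 52 x 38 mm, lying on the bench right of the deck; its middle; leave alone
Things that resemble listed ones, but are neither listed nor needed, are in the scene too. What is shaped like the part that bears sample_mid but purple or yellow is not meant.

How it is judged:
On the way, in this order (a step that is already met when the one before it is completed fails the run):
1. the empty carrier is pushed fully home while the full one is still home (value of joint empty_carrier below 0.005 m and value of joint full_carrier below 0.012 m), for 0.2 s.
2. the full carrier comes out with a fingertip pressing on the back of its lip (value of joint full_carrier above 0.02 m and contact force between the fingers and full_carrier_c0 above 0.3 N), for 0.05 s.
At the end, for the whole second after the job is handed in: the carrier with the bottle is out at its stop (within 6 mm of its 90 mm travel) and at rest, the empty carrier is home (within 6 mm), and the bottle stands upright (within 0.1 rad) in its pocket (value of joint full_carrier above 0.084 m and value of joint empty_carrier below 0.006 m and horizontal distance between sample_mid and full_pocket below 0.012 m and angle between sample_mid's own z axis and vertical below 0.1 rad and velocity of joint full_carrier below 0.01 m/s); the robot touches nothing.
It fails at once if both carriers are out (more than 12 mm) at once (value of joint each of full_carrier, empty_carrier above 0.012 m).
It fails at once if a lip is pinched: its front and back are pressed by the fingers at once ((contact force between the fingers and full_carrier_c0 above 2 N and contact force between the fingers and full_carrier_c1 above 2 N) or (contact force between the fingers and empty_carrier_c0 above 2 N and contact force between the fingers and empty_carrier_c1 above 2 N)).
It fails at once if the small bottle is touched by the robot (contact force between any of the fingers, the arm and sample_bottle above 0.5 N).
It fails at once if the small bottle is lifted or tipped (height (world z) of sample_mid above 0.085 m or angle between sample_mid's own z axis and vertical above 0.35 rad).
It fails at once if the buffer bottle or the disc filter is moved (distance of any of buffer_mid, filter_mid from where it was at the start of the episode above 0.02 m).
It also fails if it takes over 48 s, if anything falls off the work surface, if the arm or the gripper's body presses on something with over 40 N, if the wrist force passes 120 N, or if a joint passes its speed limit or range.

## Working session

There is one attempt and no reset: what is moved stays moved. The work goes in short steps, Python scripts to look and compute and a tool call to move; the robot and the scene stay as the last step left them, time stands still between calls to the robot, and variables do not carry over. Pictures are saved under pics/ and viewed, at most 10 in all, crops included, and the job is handed in when it is done.

Besides the shell and the picture viewer there is one more tool, called as name([rows], argument=value, ...), one row to a line, values as JSON. drive_tool: Moves the arm, as the interface text tells. Its arguments: {"type":"object","properties":{"moves":{"type":"array","items":{"type":"array"}}},"required":["moves"]}

```bash
mkdir -p pics
cat > h.py <<'E'
import numpy as np, cv2
from plant import ctrl, capture
from scipy.spatial.transform import Rotation as R
def cam(name):
    s=ctrl.state(); c=capture(name)
    if name=="wrist":
        T=np.eye(4); T[:3,:3]=R.from_rotvec(s["tcp_rot"]).as_matrix(); T[:3,3]=s["tool_pos"]
        W=T@np.array(c["T_tool_cam"])
    else:
        M=np.eye(4); M[:3,:3]=R.from_rotvec(np.ravel(c["rvec"])).as_matrix(); M[:3,3]=np.ravel(c["tvec"]); W=np.linalg.inv(M)
    c["W"]=W; return c
def save(c,n): cv2.imwrite("pics/"+n,cv2.cvtColor(c["color"],cv2.COLOR_RGB2BGR))
def onz(c,u,v,z):
    d=c["W"][:3,:3]@np.array([(u-c["cx"])/c["fx"],(v-c["cy"])/c["fy"],1]); o=c["W"][:3,3]
    return o+d*(z-o[2])/d[2]
def proj(c,p):
    q=np.linalg.inv(c["W"])@np.append(p,1); return [c["fx"]*q[0]/q[2]+c["cx"],c["fy"]*q[1]/q[2]+c["cy"]]
E
python3 - <<'E'
from h import *
import pickle
a=cam("scene");b=cam("side");pickle.dump((a,b),open("v.pkl","wb"))
save(a,"a.png");save(b,"b.png")
s=ctrl.state();print(s["tool_pos"],s["tcp_rot"],R.from_rotvec(s["tcp_rot"]).as_matrix().round(3),s["clock"])
print(a["W"].round(2),b["W"].round(2))
E
```

```text
[0.24020366 0.60352396 0.29111841] [-5.91376857e-01 -3.08493957e+00  2.81127169e-03] [[-0.929  0.37  -0.001]
 [ 0.37   0.929 -0.002]
 [ 0.    -0.002 -1.   ]] 0.1
[[ 0.47 -0.55  0.68 -0.05]
 [-0.88 -0.31  0.36 -0.47]
 [ 0.01 -0.77 -0.64  0.74]
 [ 0.    0.    0.    1.  ]] [[ 0.86 -0.28  0.43  0.16]
 [-0.51 -0.47  0.72 -0.9 ]
 [ 0.   -0.84 -0.55  0.68]
 [ 0.    0.    0.    1.  ]]
```

View pics/a.png

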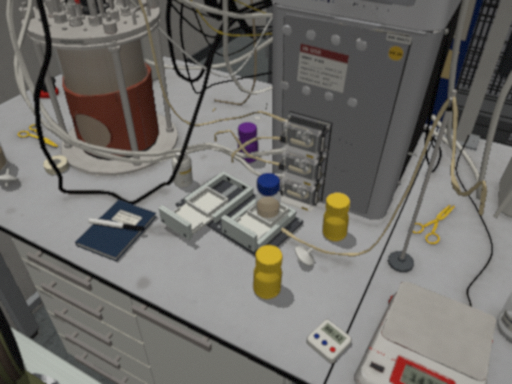

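View pics/b.png

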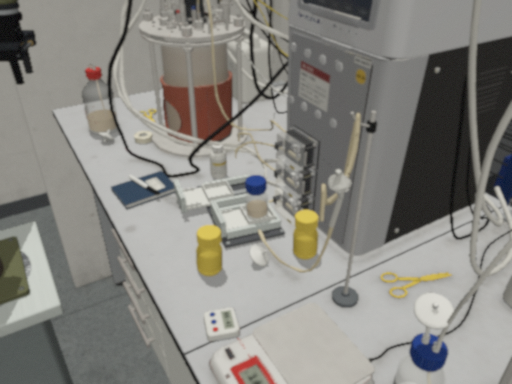

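The scene view shows the blue-capped bottle at about (268,190) in the right carrier. The left carrier is empty and pulled out, with its lip near (180,215). The yellow jars at (268,270) and (337,215) and the purple one at (248,137) are decoys. In the side view the bottle is at (256,195), and the deck lies at (175-280, 180-240).

Run:
```python
from h import *
import pickle
a,b=pickle.load(open("v.pkl","rb"))
A=cv2.resize(a["color"][165:265,150:310],None,fx=5,fy=5,interpolation=2)
A=A[:300*2]
B=cv2.resize(b["color"][165:255,165:295],None,fx=6,fy=6,interpolation=2)
cv2.imwrite("pics/a2.png",A[:,:,::-1]);cv2.imwrite("pics/b2.png",B[:,:,::-1])
m=[]
for c in (a,b):
    h=cv2.cvtColor(c["color"],cv2.COLOR_RGB2HSV);k=cv2.inRange(h,(105,120,50),(122,255,255));k[:165]=0;k[215:]=0;k[:,:240]=0;k[:,290:]=0
    print(np.argwhere(k).mean(0)[::-1],k.sum()/255); u,v=np.argwhere(k).mean(0)[::-1]; print(onz(c,u,v,.118))
```

```text
[268.05221932 183.81462141] 383.0
[ 0.61641095 -0.13290193  0.118     ]
[255.22758621 184.47586207] 290.0
[ 0.6130718  -0.13708206  0.118     ]
```

View pics/a2.png

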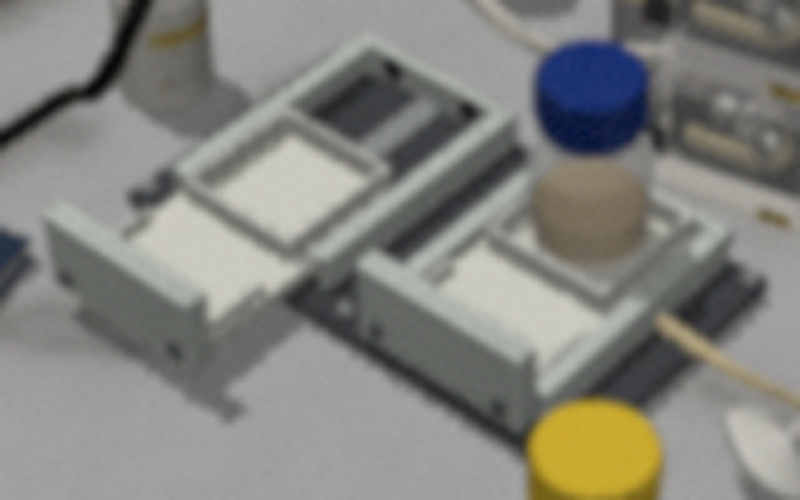

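View pics/b2.png

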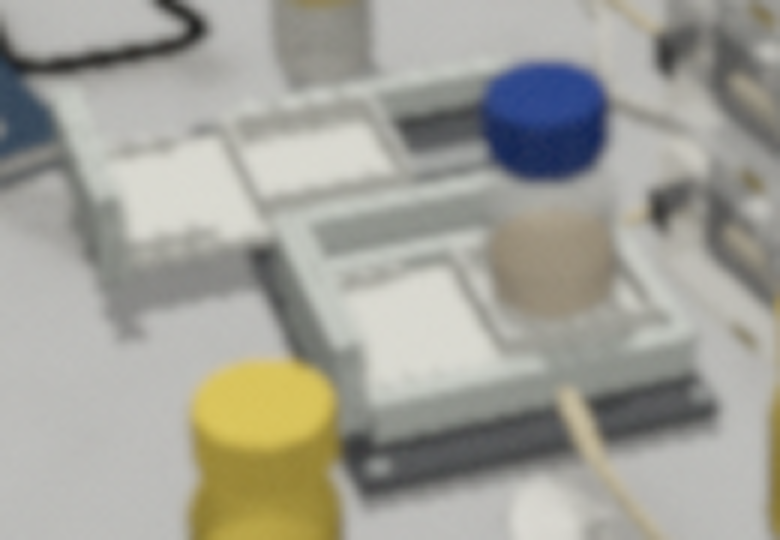

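Run:
```python
from h import *
import pickle
a,b=pickle.load(open("v.pkl","rb"))
P=lambda u,v,z=.06:onz(a,150+(u-2)/5,165+(v-2)/5,z).round(4)
Q=lambda u,v,z=.06:onz(b,165+(u-2.5)/6,165+(v-2.5)/6,z).round(4)
for n,x in dict(eFL=P(50,213),eFR=P(195,306),eBR=P(205,296),eBL=P(62,203),fFL=P(360,262),fFR=P(525,360),fBR=P(537,350),fBL=P(372,252),
 s_eL=Q(70,92),s_eR=Q(112,198),s_fFL=Q(275,225),s_fFR=Q(345,352),s_fBL=Q(287,215),s_fBR=Q(358,345)).items(): print(n,x[:2])
for c in(a,b):
  h=cv2.cvtColor(c["color"],cv2.COLOR_RGB2HSV);k=cv2.inRange(h,(20,150,90),(32,255,255))
  n,l,st,ce=cv2.connectedComponentsWithStats(k)
  for i in range(1,n):
    if st[i,4]>250: u=st[i,0]+st[i,2]/2; v=st[i,1]+st[i,3]; print(st[i],onz(c,u,v-st[i,2]*.25,0).round(3))
```

```text
eFL [0.4916 0.0689]
eFR [ 0.4752 -0.0201]
eBR [ 0.4821 -0.0203]
eBL [0.4994 0.0684]
fFL [ 0.5314 -0.0663]
fFR [ 0.5151 -0.1563]
fBR [ 0.5225 -0.1579]
fBL [ 0.5392 -0.0675]
s_eL [0.494  0.0634]
s_eR [ 0.4774 -0.0215]
s_fFL [ 0.5263 -0.0723]
s_fFR [ 0.5123 -0.1612]
s_fBL [ 0.5336 -0.0684]
s_fBR [ 0.5185 -0.1598]
[ 323  193   27   48 1001] [ 0.662 -0.286  0.   ]
[ 254  245   28   54 1256] [ 0.447 -0.225  0.   ]
[295 218  21  40 708] [ 0.659 -0.284  0.   ]
[198 234  23  41 758] [ 0.448 -0.222  0.   ]
```

drive_tool([
  [1, [0, 0, 0], -0.1],
  [1, [0, 0, 0], -0.1],
  [1, [-20, -35, 6], 0],
  [1, [-20, -35, 6], 0],
  [1, [-20, -35, 6], 0],
  [1, [-20, -35, 6], 0],
  [1, [-20, -35, 6], 0],
  [1, [-20, -35, 6], 0],
  [1, [-20, -35, 6], 0],
  [1, [-20, -35, 6], 0],
  [1, [-20, -35, 6], 0],
  [1, [-20, -35, 6], 0],
  [1, [-20, -35, 6], 0],
  [1, [-20, -35, 6], 0],
  [1, [-20, -35, 6], 0],
  [1, [-20, -35, 6], 0],
  [1, [-20, -35, 6], 0],
])

```text
clock: 1.8
tool_pos: [0.4422, 0.0323, 0.2018]
tcp_rot: [-0.281, -3.129, -0.0]
wrist_force: [0.7, 0.2, 0.4]
grip_width: 0.006
finger_force: 0.0
```

Run:
```python
from h import *
import pickle
w=cam("wrist");pickle.dump(w,open("w.pkl","wb"))
cv2.imwrite("pics/w1.png",cv2.resize(w["color"],(768,576))[:,:,::-1])
s=ctrl.state();print(s["tool_pos"],R.from_rotvec(s["tcp_rot"]).as_matrix().round(3),s["clock"],s["grip_width"],w["T_tool_cam"])
```

```text
[0.44327288 0.0281907  0.20103772] [[-0.983  0.181 -0.   ]
 [ 0.181  0.983 -0.004]
 [-0.    -0.004 -1.   ]] 1.85 0.0036519507176998077 [[-1.71559716e-04 -9.69314512e-01 -2.45823813e-01  6.88334308e-02]
 [ 9.99999949e-01 -2.32571775e-04  2.19163020e-04  2.73775630e-04]
 [-2.69609577e-04 -2.45823763e-01  9.69314503e-01 -9.18341490e-02]
 [ 0.00000000e+00  0.00000000e+00  0.00000000e+00  1.00000000e+00]]
```

View pics/w1.png

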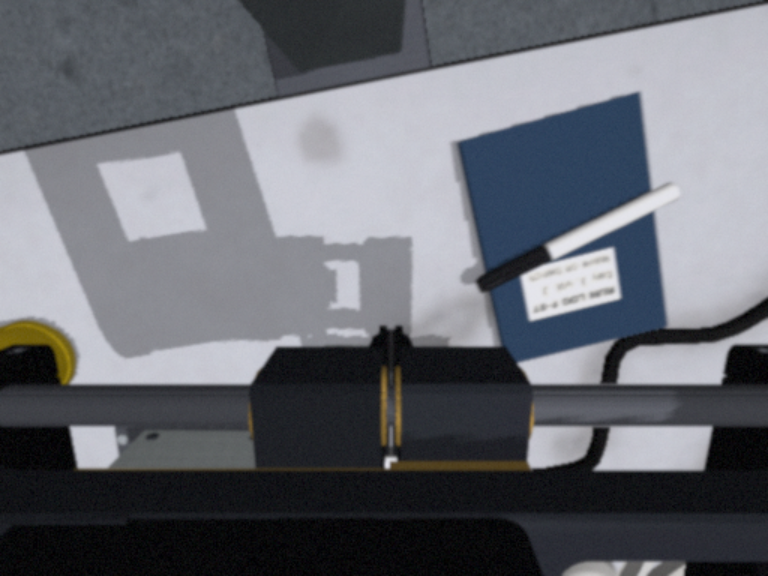

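The wrist view looks back towards the robot. It shows the notebook, the yellow jar at (30,350), and the top of a lip end at (110-250,440), mostly hidden by the gripper. I'll check that lip end against my estimate.

Run:
```python
from h import *
import pickle
w=pickle.load(open("w.pkl","rb"));a,b=pickle.load(open("v.pkl","rb"))
for p in [(.4765,-.0205,.06),(.493,.067,.06),(.4765,-.0205,.012),(.529,-.069,.06),(.529,-.069,.024)]: print(p,np.array(proj(w,p))*1.5)
print(onz(w,110/1.5,467/1.5,.06),onz(w,138/1.5,430/1.5,.024))
# buffer, filter in scene
print(onz(a,183,183,0),onz(a,304,260,0.02))
```

```text
(0.4765, -0.0205, 0.06) [309.57587784 380.85299091]
(0.493, 0.067, 0.06) [465.41680896 381.85545551]
(0.4765, -0.0205, 0.012) [322.05752532 349.53750278]
(0.529, -0.069, 0.06) [250.55525128 472.63462395]
(0.529, -0.069, 0.024) [266.60073009 438.84691589]
[ 0.51010338 -0.15127898  0.06      ] [ 0.50683785 -0.15325803  0.024     ]
[0.64150844 0.12160078 0.        ] [ 0.54014372 -0.25911246  0.02      ]
```

drive_tool([
  [1, [0, 0, 17], 0],
  [1, [0, 0, 17], 0],
  [1, [0, 0, 17], 0],
  [1, [0, 0, 17], 0],
  [1, [0, 0, 17], 0],
  [1, [0, 0, 0], 0],
  [1, [-10, 0, 0], 0],
  [1, [-10, 0, 0], 0],
  [1, [-5, 0, 0], 0],
  [1, [-5, 0, 0], 0],
  [1, [-5, 0, 0], 0],
  [1, [-5, 0, 0], 0],
  [1, [0, 0, 0], 0],
])

```text
clock: 3.15
tool_pos: [0.4823, 0.0266, 0.1174]
tcp_rot: [0.281, 3.128, -0.0]
wrist_force: [0.5, 1.1, -0.7]
grip_width: 0.0
finger_force: 0.0
```

drive_tool([
  [1, [-8, 0, 0], 0],
  [1, [-8, 0, 0], 0],
  [1, [-8, 0, 0], 0],
  [1, [-8, 0, 0], 0],
  [1, [0, 0, 0], 0],
])

```text
clock: 3.65
tool_pos: [0.5146, 0.0209, 0.1176]
tcp_rot: [0.281, 3.127, 0.0]
wrist_force: [0.2, -0.5, 0.0]
grip_width: 0.003
finger_force: 0.0
```

Run:
```python
from h import *
a=cam("scene");A=cv2.resize(a["color"][135:255,150:310],None,fx=5,fy=5,interpolation=2)
cv2.imwrite("pics/a3.png",A[:,:,::-1]);s=ctrl.state();print(s["tool_pos"],s["wrist_force"])
```

```text
[0.51422368 0.0209912  0.11759316] [-0.48732097  0.05370247 -0.41621135]
```

View pics/a3.png

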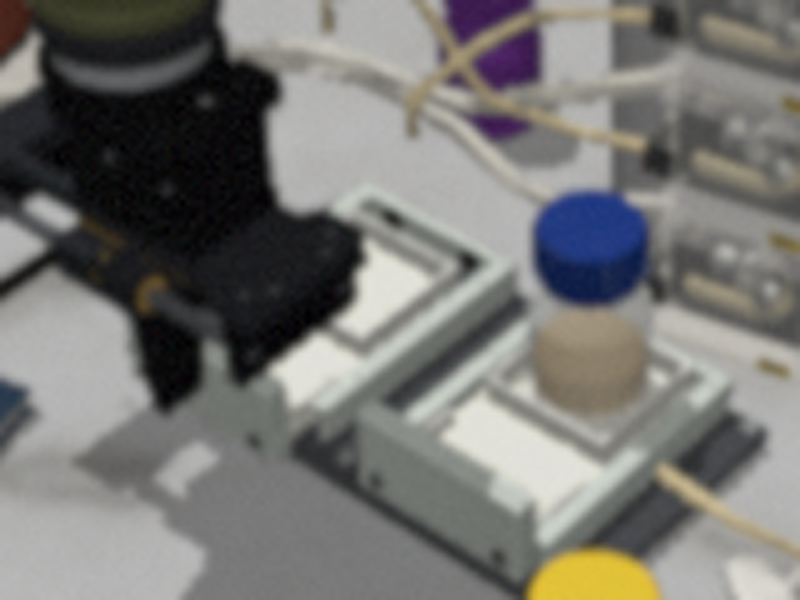

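The closed finger at about (170,370) is pushing the left lip. The carrier has moved most of the way in, and the bottle carrier hasn't moved.

drive_tool([
  [1, [-6, 0, 0], 0],
  [1, [-6, 0, 0], 0],
  [1, [-4, 0, 0], 0],
  [1, [-3, 0, 0], 0],
  [1, [0, 0, 0], 0],
])

```text
clock: 4.2
tool_pos: [0.5316, 0.0178, 0.1172]
tcp_rot: [-0.28, -3.127, -0.0]
wrist_force: [-4.9, 0.8, 3.5]
grip_width: 0.002
finger_force: 2.1
```

drive_tool([
  [1, [-3, 0, 0], 0],
  [1, [0, 0, 0], 0],
])

```text
clock: 4.4
tool_pos: [0.5322, 0.0177, 0.1168]
tcp_rot: [-0.28, -3.12, -0.001]
wrist_force: [-14.3, 2.1, 9.7]
grip_width: 0.003
finger_force: 6.9
```

drive_tool([
  [1, [-3, 0, 0], 0],
  [1, [0, 0, 0], 0],
])

```text
clock: 4.6
tool_pos: [0.5327, 0.0177, 0.1163]
tcp_rot: [-0.279, -3.112, -0.001]
wrist_force: [-23.0, 4.3, 16.4]
grip_width: 0.005
finger_force: 11.4
```

Home: the force rises with no further motion. Backing off and rising, then moving across behind the other lip.

drive_tool([
  [1, [8, 0, 0], 0],
  [1, [12, 0, 0], 0],
  [1, [0, 0, -20], 0],
  [1, [0, 0, -30], 0],
  [1, [0, 0, -15], 0],
  [1, [-8, -19, 0], 0],
  [1, [-8, -19, 0], 0],
  [1, [-8, -19, 0], 0],
  [1, [-8, -19, 0], 0],
  [1, [-8, -19, 0], 0],
  [1, [-8, -19, 0], 0],
  [1, [0, 0, 0], 0],
  [1, [0, 0, 0], 0],
])

```text
clock: 5.9
tool_pos: [0.5449, -0.1005, 0.1822]
tcp_rot: [0.282, 3.129, 0.001]
wrist_force: [0.3, 0.8, 0.2]
grip_width: 0.008
finger_force: 0.0
```

Run:
```python
from h import *
a=cam("scene");b=cam("side")
A=cv2.resize(a["color"][145:255,190:320],None,fx=3,fy=5,interpolation=2)
A=cv2.resize(a["color"][145:255,190:320],(390,330),interpolation=2);B=cv2.resize(b["color"][145:255,165:295],(390,330),interpolation=2)
cv2.imwrite("pics/a4.png",np.hstack([A,B])[:,:,::-1]);s=ctrl.state();p=np.array(s["tool_pos"]);print(p,s["tcp_rot"],s["wrist_force"])
x=np.array([.984,-.178]);y=np.array([.178,.984]);d=p[:2]-[.532,.018];print("lane",d@x*1e3,d@y*1e3)
```

```text
[ 0.54474021 -0.09984603  0.18208336] [-2.79855144e-01 -3.12899625e+00 -4.74518997e-04] [0.07263569 0.09475287 1.16170295]
lane 33.51296168441968 -113.69273988272838
```

View pics/a4.png

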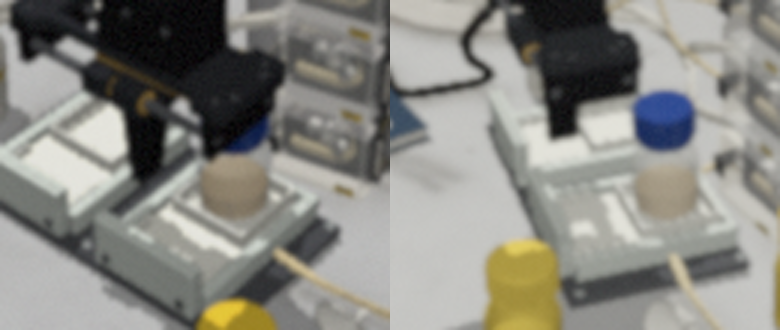

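The empty carrier is home, level with the other one. The closed finger hangs over the bottle carrier, with its tip at (150,178) left and (562,137) right, between the lip and the bottle. Lowering carefully.

drive_tool([
  [1, [-3, 0, 10], 0],
  [1, [0, 0, 15], 0],
  [1, [0, 0, 12], 0],
  [1, [0, 0, 8], 0],
  [1, [0, 0, 0], 0],
])

```text
clock: 6.5
tool_pos: [0.5466, -0.1006, 0.1347]
tcp_rot: [-0.28, -3.125, -0.001]
wrist_force: [0.3, -0.5, 0.4]
grip_width: 0.005
finger_force: 0.0
```

drive_tool([
  [1, [0, 0, 8], 0],
  [1, [0, 0, 8], 0],
  [1, [0, 0, 0], 0],
])

```text
clock: 6.8
tool_pos: [0.5472, -0.1009, 0.1199]
tcp_rot: [-0.28, -3.127, -0.001]
wrist_force: [0.0, 0.9, -0.7]
grip_width: 0.003
finger_force: 0.0
```

drive_tool([
  [1, [4, 0, 0], 0],
  [1, [4, 0, 0], 0],
  [1, [4, 0, 0], 0],
  [1, [4, 0, 0], 0],
  [1, [0, 0, 0], 0],
])

```text
clock: 7.3
tool_pos: [0.5316, -0.0981, 0.1215]
tcp_rot: [-0.28, -3.129, 0.0]
wrist_force: [-0.5, -0.3, -0.1]
grip_width: 0.007
finger_force: 0.0
```

Run:
```python
from h import *
a=cam("scene");b=cam("side")
A=cv2.resize(a["color"][145:255,190:320],(390,330),interpolation=2);B=cv2.resize(b["color"][145:255,165:295],(390,330),interpolation=2)
cv2.imwrite("pics/a5.png",np.hstack([A,B])[:,:,::-1]);s=ctrl.state();p=np.array(s["tool_pos"]);print(p,s["wrist_force"])
```

```text
[ 0.53185363 -0.0981382   0.12139264] [-0.02576275 -0.76612781  0.02908115]
```

View pics/a5.png

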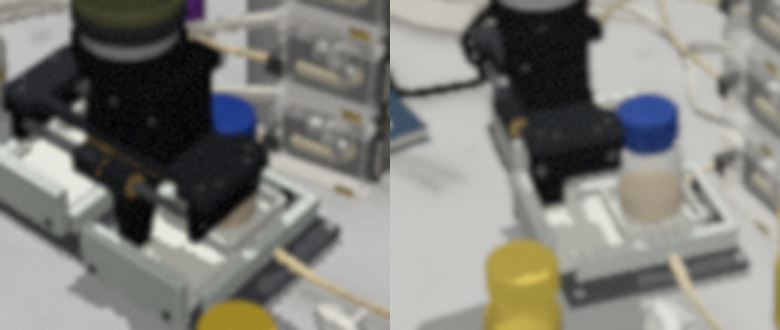

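The finger sits behind the lip, and the carrier has already come out about 10 mm with the bottle upright. I'll keep drawing it gently.

drive_tool([
  [1, [3, 0, 0], 0],
  [1, [4, 0, 0], 0],
  [1, [4, 0, 0], 0],
  [1, [4, 0, 0], 0],
  [1, [4, 0, 0], 0],
  [1, [4, 0, 0], 0],
  [1, [4, 0, 0], 0],
  [1, [4, 0, 0], 0],
  [1, [4, 0, 0], 0],
  [1, [4, 0, 0], 0],
  [1, [4, 0, 0], 0],
  [1, [4, 0, 0], 0],
  [1, [4, 0, 0], 0],
  [1, [4, 0, 0], 0],
  [1, [4, 0, 0], 0],
  [1, [4, 0, 0], 0],
  [1, [2, 0, 0], 0],
  [1, [0, 0, 0], 0],
])

```text
clock: 9.2
tool_pos: [0.4676, -0.0866, 0.121]
tcp_rot: [-0.28, -3.128, 0.0]
wrist_force: [0.0, 0.4, -0.3]
grip_width: -0.001
finger_force: 0.1
```

drive_tool([
  [1, [3, 0, 0], 0],
  [1, [3, 0, 0], 0],
  [1, [2, 0, 0], 0],
  [1, [0, 0, 0], 0],
])

```text
clock: 9.6
tool_pos: [0.4598, -0.0852, 0.1211]
tcp_rot: [-0.28, -3.128, 0.0]
wrist_force: [0.6, 0.1, -0.1]
grip_width: 0.005
finger_force: 0.0
```

drive_tool([
  [1, [3, 0, 0], 0],
  [1, [2, 0, 0], 0],
  [1, [0, 0, 0], 0],
])

```text
clock: 9.9
tool_pos: [0.4562, -0.0845, 0.1215]
tcp_rot: [0.281, 3.126, -0.001]
wrist_force: [5.5, -1.1, -4.1]
grip_width: 0.008
finger_force: 2.7
```

drive_tool([
  [1, [3, 0, 0], 0],
  [1, [0, 0, 0], 0],
])

```text
clock: 10.1
tool_pos: [0.4555, -0.0845, 0.1221]
tcp_rot: [0.28, 3.117, -0.002]
wrist_force: [14.8, -2.5, -9.5]
grip_width: 0.001
finger_force: 7.2
```

drive_tool([
  [1, [-4, 0, 0], 0],
  [1, [-6, 0, 0], 0],
  [1, [0, 0, 0], 0],
  [1, [0, 0, -15], 0],
  [1, [0, 0, -30], 0],
  [1, [0, 0, -40], 0],
  [1, [20, 0, -40], 0],
  [1, [30, 10, 0], 0],
  [1, [30, 10, 0], 0],
  [1, [0, 30, 0], 0],
  [1, [0, 40, 0], 0],
  [1, [0, 40, 0], 0],
  [1, [0, 40, 0], 0],
  [1, [0, 0, 0], 0],
])

```text
clock: 11.5
tool_pos: [0.4135, 0.0993, 0.2461]
tcp_rot: [-0.271, -3.129, -0.001]
wrist_force: [0.7, 0.3, -0.7]
grip_width: 0.003
finger_force: 0.0
```

Run:
```python
from h import *
a=cam("scene");b=cam("side")
A=cv2.resize(a["color"][145:275,160:290],(390,390),interpolation=2);B=cv2.resize(b["color"][145:275,165:295],(390,390),interpolation=2)
cv2.imwrite("pics/a6.png",np.hstack([A,B])[:,:,::-1]);s=ctrl.state();print(s["tool_pos"],s["wrist_force"],s["clock"])
```

```text
[0.41337801 0.09647223 0.24586281] [ 0.01915222 -0.7085785  -0.59207352] 11.6
```

View pics/a6.png

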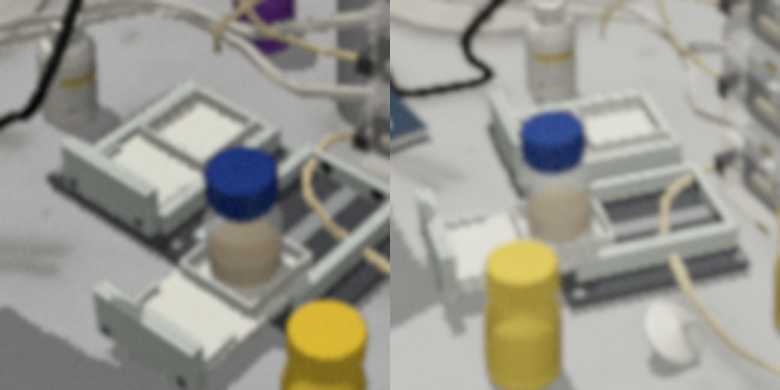

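The bottle carrier is out at its stop with the bottle upright in its pocket. The empty carrier is home, and the buffer bottle and disc filter look untouched.

```bash
python3 -c "
from plant import ctrl
print(ctrl.job_done())"
```

```text
the job is handed in; nothing more can be done
None
```

The job is handed in: the empty carrier was pushed home first, then the carrier with the bottle was drawn out to its stop, with the bottle upright and the arm clear (judged by camera and wrist force; no verdict was returned).

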